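# Kit the standoffs by length, then hold the sprung cover at its mark

## Robot

A 6-joint arm with a two-finger parallel gripper is mounted at the origin on the work surface. World frame = base frame: x ahead of the robot, y to its left, z up, the work surface at z = 0. Lengths are in m, angles in degrees, forces in N, time in s.
With the tool pointing down it reaches from about 0.25 to 0.725 m from the base axis. Payload 9.7 kg.
Tool frame: the origin (TCP) lies at the very end of the fingers, on their centre line; the grasp point (between the pads) lies 19 mm behind it; z points along the fingers, y is the line along which they close (so a half turn about z gives the same grasp; the last joint's range is limited). The gripper opens to 85 mm and grips with 20 to 120 N. Pads are 22 mm wide; open, the fingers measure 114 mm over their backs; the gripper's body (76 mm by 85 mm) begins 54 mm behind the grasp point. The pads swing forward as they close: fully open they stand 13 mm farther back than shut.
Start: joints at [-63.942, 4.979, 10.078, 95.1, 0, 90], TCP at [0.242, -0.494, 0.231] pointing down, gripper open.
Joint ranges: [-179.16, 179.16], [-48.56, 103.87], [-65.8, 70.77], [-126.05, 130.52], [-82.76, 87.17], [-180, 180]. Speed limits (degrees/s): [127.2, 127.2, 147.25, 180, 180, 180].

## Interface

Orientations are given as [roll, pitch, yaw] about the fixed x, y, z axes, in that order (R = Rz(yaw) Ry(pitch) Rx(roll)).
In Python, from workcell import bot gives the robot as it stands.
- The arm moves only by the tool step_arm, never from a script. Its argument "targets" is a list of rows, each a list of 3 entries, a list of its own where there are three numbers: the opening, from 0 (shut) to 1 (fully open), then the shift along the world's x, y, z in mm, then the turn, a rotation vector about the world's x, y, z in rad. In form: [[grip, [tx, ty, tz], [wx, wy, wz]], ...]. A call has 1 to 8 rows; each row is the pose to reach, as a shift and turn from the pose commanded when the call began; what a row does not reach only later rows make up. A row lasts 1/10 s, in which the tool goes at most 50 mm and 8.59 degrees, less where a joint would pass 70% of its speed; a pose out of reach is approached as far as the arm can. A call with a gripper value outside its range is refused whole. The fingers move at their own pace and stop on an object; "force" is the grip in N (left out, the last holds). Time passes only in rows, so rows that repeat a pose let the fingers close. It gives the time, the measured TCP pose, the force, the opening and the grip force at its end, in the units of the state.
- bot.get_obs(): the state, without advancing time (a new reading comes with each control period).
- bot.camera(name): name is "scene" or "top" or "wrist"; returns (picture, depth): 384x512x3 uint8, red, green, blue; 384x512 float32, m along the optical axis (not along the pixel's ray), 0 where there is no reading.
- bot.camera_params(name): a dict with "K" (3x3 intrinsics, pixels), "R" (3x3) and "t" (3): a world point X has camera coordinates R X + t. Camera axes: x right, y down, z forward; pixel columns grow to the right and rows downward; lengths in m; the calibration is good to about 2 mm. A picture is of the moment at which its call begins: read the wrist's pose just before it. camera_params takes no time and is no camera call; for the wrist camera it gives the pose at the moment of the call.
- bot.job_done(): hands the job in; it is judged then, once.
The state is a dict: "time": time; "q": joint angles; "qd": joint speeds; "joint_efforts": joint torques, N m; "ee_pos": TCP position; "tcp_rot": TCP orientation; "wrist_force": force on the tool from outside, world axes, zero at the start; "torque": the same for the moment, N m; "opening": finger opening in m; "grasp_force": force on a finger pad.
Only numpy, scipy, OpenCV 4.12 (cv2) and the standard library are available. Lean on these libraries where they do the work, as an engineer would, in place of code of your own. Each camera call takes 0.05 s, during which the arm holds its last target. There are 200 camera calls.

## Task

Get this enclosure ready for me to work inside: stand the three loose hex standoffs in the black rack, each in a pocket of the row where one of its own length already stands. Then lift the enclosure's sprung cover until the pin on its side is level with the index clip set on the quadrant, and keep holding it there - finish while still holding the cover steady at the mark, because I need both hands inside. Leave the clip as it is set, and everything else on the bench where it lies.

Things in the scene. Friction and masses are not known exactly. Their poses are not given: they have to be found in the camera images.
- enclosure: white sheet-metal instrument enclosure, fixed to the bench: 240 deep (x) by 220 wide (y) by 80 mm high, standing on feet. Origin under its centre; x runs from its front (towards the robot, where the cover's free edge is) to its hinged back, z up.
- cover: white sprung cover, 244 x 228 x 3 mm. Origin mid hinge axis: (120, 0, 80) mm in the enclosure's frame. Shut, its axes are the enclosure's and its free edge lies 243 mm along -x; opening turns it about its +y (edge up and back), at most 1.4 rad. A spring always pushes it shut: about 5 N up at the handle starts it, 9 to 16 N straight up holds it at the mark; let go, it falls shut.
- handle (a point): middle of the cover's bow handle: round 10 mm steel bar, 90 mm long, parallel to the hinge (cover's y), its centre 36 mm above the cover's face, a leg at each end. In the cover's frame at (-222, 0, 40) mm. A gripper pointing straight down can pinch the bar across its width and go on pointing down as it rises: the bar turns between the pads.
- pin (a point): end of the round 8 mm steel stay pin that stands out of the cover's left-hand (+y) edge, in the cover's frame at (-145, 131, 0) mm. It sweeps just inside the quadrant's arc as the cover rises, and is at angle 0 when the cover is shut.
- index (a point): the mark: the point on the pin's path at which the index clip points. The clip, a 10 mm wide steel block with a black thumbscrew, is clamped on the arc (radius 165 mm about the hinge) of the aluminium quadrant on the enclosure's left-hand (+y) side, its top 255 mm over the bench, at 0.55 to 0.95 rad of cover opening. With the cover at the mark, pin meets index.
- rack: black plastic kitting rack fixed to the bench, 105 (x) by 150 (y) by 20 mm high, origin under its centre; two rows of three round pockets, 18 mm wide, 14 mm deep (floor 6 mm above the bench), chamfered 2 mm. The rows run along the rack's y, one at x = -26 mm, the other at x = +26 mm; pockets at y = -45, 0 and +45 mm.
- long_set: brass hex standoff standing upright: hex 13 mm across flats (15 mm over corners), 55 mm tall, with an 8 mm threaded stud 10 mm high on top. Origin at the centre of its foot, z up its length. Already stands in the end pocket (y = -45 mm) of one row of the rack and shows that this is the row for the long ones; which row varies. Its foot is on the pocket floor.
- short_set: brass hex standoff standing upright: hex 13 mm across flats (15 mm over corners), 40 mm tall, with an 8 mm threaded stud 10 mm high on top. Origin at the centre of its foot, z up its length. Already stands in the end pocket (y = -45 mm) of the rack's other row and shows that this is the row for the short ones.
- long_a: brass hex standoff standing upright: hex 13 mm across flats (15 mm over corners), 55 mm tall, with an 8 mm threaded stud 10 mm high on top. Origin at the centre of its foot, z up its length. Loose; stands on the green bench top among the small hardware.
- long_b: brass hex standoff standing upright: hex 13 mm across flats (15 mm over corners), 55 mm tall, with an 8 mm threaded stud 10 mm high on top. Origin at the centre of its foot, z up its length. Loose; stands on the green bench top among the small hardware.
- short_a: brass hex standoff standing upright: hex 13 mm across flats (15 mm over corners), 40 mm tall, with an 8 mm threaded stud 10 mm high on top. Origin at the centre of its foot, z up its length. Loose; stands on the green bench top among the small hardware.
- bush: round white plastic bush, 18 mm outside, 30 mm tall, standing among the standoffs; not part of the job. Origin under its centre.
- nut: big steel hex nut lying flat, 28 mm across flats, 13 mm high; not part of the job. Origin under its centre.
- driver: screwdriver, 200 mm, lying on the bench; not part of the job. Origin under its middle.
- tape: roll of yellow tape lying flat, 72 mm across, 20 mm high; not part of the job. Origin under its centre.
- spray: white spray bottle with a red head, 68 mm across, 176 mm tall; not part of the job. Origin under its centre.
- drill: cordless drill standing on its battery, about 190 mm long and 205 mm tall; not part of the job. Origin under the battery.

How it is judged (in metres and radians):
On the way, in this order (a step that is already met when the one before it is completed fails the run):
1. the three loose standoffs stand in the rack, each in the row of its own length, and are let go ((((x of long_a in the frame of rack between -0.036 and -0.016 m and y of long_a in the frame of rack between -0.06 and 0.06 m and z of long_a in the frame of rack between 0.002 and 0.009 m and angle between long_a's own z axis and vertical below 0.12 rad) and (x of long_b in the frame of rack between -0.036 and -0.016 m and y of long_b in the frame of rack between -0.06 and 0.06 m and z of long_b in the frame of rack between 0.002 and 0.009 m and angle between long_b's own z axis and vertical below 0.12 rad) and (x of long_set in the frame of rack between -0.036 and -0.016 m and y of long_set in the frame of rack between -0.06 and 0.06 m and z of long_set in the frame of rack between 0.002 and 0.009 m and angle between long_set's own z axis and vertical below 0.12 rad) and (x of short_a in the frame of rack between 0.016 and 0.036 m and y of short_a in the frame of rack between -0.06 and 0.06 m and z of short_a in the frame of rack between 0.002 and 0.009 m and angle between short_a's own z axis and vertical below 0.12 rad) and (x of short_set in the frame of rack between 0.016 and 0.036 m and y of short_set in the frame of rack between -0.06 and 0.06 m and z of short_set in the frame of rack between 0.002 and 0.009 m and angle between short_set's own z axis and vertical below 0.12 rad)) or ((x of long_a in the frame of rack between 0.016 and 0.036 m and y of long_a in the frame of rack between -0.06 and 0.06 m and z of long_a in the frame of rack between 0.002 and 0.009 m and angle between long_a's own z axis and vertical below 0.12 rad) and (x of long_b in the frame of rack between 0.016 and 0.036 m and y of long_b in the frame of rack between -0.06 and 0.06 m and z of long_b in the frame of rack between 0.002 and 0.009 m and angle between long_b's own z axis and vertical below 0.12 rad) and (x of long_set in the frame of rack between 0.016 and 0.036 m and y of long_set in the frame of rack between -0.06 and 0.06 m and z of long_set in the frame of rack between 0.002 and 0.009 m and angle between long_set's own z axis and vertical below 0.12 rad) and (x of short_a in the frame of rack between -0.036 and -0.016 m and y of short_a in the frame of rack between -0.06 and 0.06 m and z of short_a in the frame of rack between 0.002 and 0.009 m and angle between short_a's own z axis and vertical below 0.12 rad) and (x of short_set in the frame of rack between -0.036 and -0.016 m and y of short_set in the frame of rack between -0.06 and 0.06 m and z of short_set in the frame of rack between 0.002 and 0.009 m and angle between short_set's own z axis and vertical below 0.12 rad))) and contact force between the fingers and long_a below 0.2 N and contact force between the fingers and long_b below 0.2 N and contact force between the fingers and long_set below 0.2 N and contact force between the fingers and short_a below 0.2 N and contact force between the fingers and short_set below 0.2 N and linear speed of each of long_a, long_b, long_set, short_a, short_set below 0.03 m/s), for 0.2 s.
2. the fingers have raised the cover to the mark (distance between pin and index below 0.009 m and contact force between the fingers and cover above 1.5 N and angular speed of cover below 0.08 rad/s), for 0.2 s.
At the end, for the whole second after the job is handed in: All five standoffs stand let go on their pocket floors (within 3 mm, leaning under 0.12 rad), long ones in the row of the long one set there, short ones in the other. The fingers hold the cover (over 1.5 N), steady (under 0.08 rad/s), its pin within 9 mm of the index point (all of step 1 and all of step 2); the arm keeps its last pose, push and grip.
It fails at once if a bystander is pushed more than 20 mm or knocked over (distance of any of bush, nut, driver, tape, spray, drill from where it was at the start of the episode above 0.02 m or angle between any of bush, nut, driver, tape, spray, drill's own z axis and vertical above 0.5 rad).
It fails at once if a standoff that already stood in the rack is taken out (distance of any of long_set, short_set from where it was at the start of the episode above 0.01 m).
It fails at once if the index clip is shifted on the quadrant (distance of index from where it was at the start of the episode above 0.005 m).
It also fails if it takes over 72 s, if anything falls off the work surface, if the arm or the gripper's body presses on something with over 40 N, if the wrist force passes 120 N, or if a joint passes its speed limit or range.

## Working session

There is one attempt and no reset: what is moved stays moved. The work goes in short steps, Python scripts to look and compute and a tool call to move; the robot and the scene stay as the last step left them, time stands still between calls to the robot, and variables do not carry over. Pictures are saved under pics/ and viewed, at most 10 in all, crops included, and the job is handed in when it is done.

Besides the shell and the picture viewer there is one more tool, called after "Call:" by a JSON object that holds its "op" and its "data". step_arm: Moves the arm, as the interface text tells. Its arguments: {"type":"object","properties":{"targets":{"type":"array","items":{"type":"array"}},"force":{"type":"number"}},"required":["targets"]}

```bash
mkdir -p pics; cat > h.py <<'E'
import numpy as np,cv2
from workcell import bot
def snap(n):
    p=bot.camera_params(n); im,d=bot.camera(n); return im,d,p
def w(p,d,u,v,z=None):
    K,R,t=map(np.array,(p["K"],p["R"],p["t"])); r=np.linalg.inv(K)@np.array([u,v,1.])
    if z is None: return R.T@(r*d-t)
    c=-R.T@t; k=R.T@r; return c+k*(z-c[2])/k[2]
def cloud(p,d):
    K,R,t=map(np.array,(p["K"],p["R"],p["t"])); v,u=np.indices(d.shape)
    c=np.stack([u,v,np.ones_like(u)],-1)@np.linalg.inv(K).T*d[...,None]
    return (c-t)@R
E
python3 - <<'E'
from h import *
o=[]
for n in("top","scene"):
    im,d,p=snap(n); np.savez(f"{n}.npz",im=im,d=d,**p); o.append(cv2.cvtColor(im,4)); print(n,p["K"][0],(-np.array(p["R"]).T@p["t"]).round(3))
cv2.imwrite("pics/a.png",cv2.resize(o[0],(800,600),interpolation=3)); cv2.imwrite("pics/b.png",cv2.resize(o[1],(800,600),interpolation=3))
print(bot.get_obs())
E
```

```text
top [441.62711278   0.         259.57193753] [0.314 0.059 1.361]
scene [390.73393086   0.         259.33748636] [ 1.175 -0.832  0.81 ]
{'time': 0.1, 'q': array([-6.39407809e+01,  5.00896270e+00,  1.00371866e+01,  9.51010297e+01,
        5.26618861e-04,  9.00004650e+01]), 'qd': array([-0.06987674, -0.09581702,  0.15983869, -0.09144219,  0.03420395,
       -0.0111306 ]), 'joint_efforts': array([-6.59651414e-04, -5.21562624e+01,  4.65651691e+01,  1.60493120e-02,
       -6.53116285e-05, -2.32794997e-05]), 'ee_pos': array([ 0.24151779, -0.49388265,  0.23062806]), 'tcp_rot': array([-1.79927194e+02, -5.26027599e-04,  2.60587534e+01]), 'wrist_force': array([-1.17799266,  0.30135895, -0.39115465]), 'torque': array([-0.00207458,  0.00296628,  0.00028153]), 'grasp_force': 0.0, 'opening': 0.08552249989447973}
```

View pics/a.png

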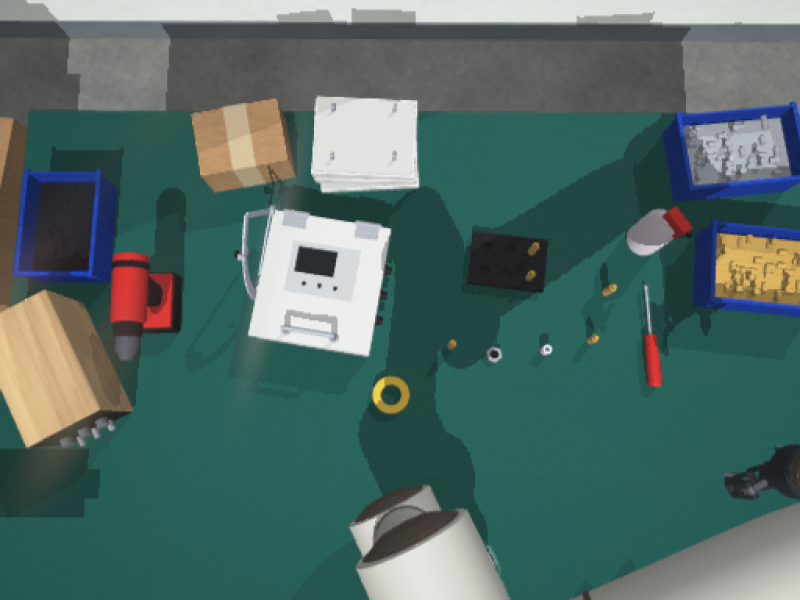

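View pics/b.png

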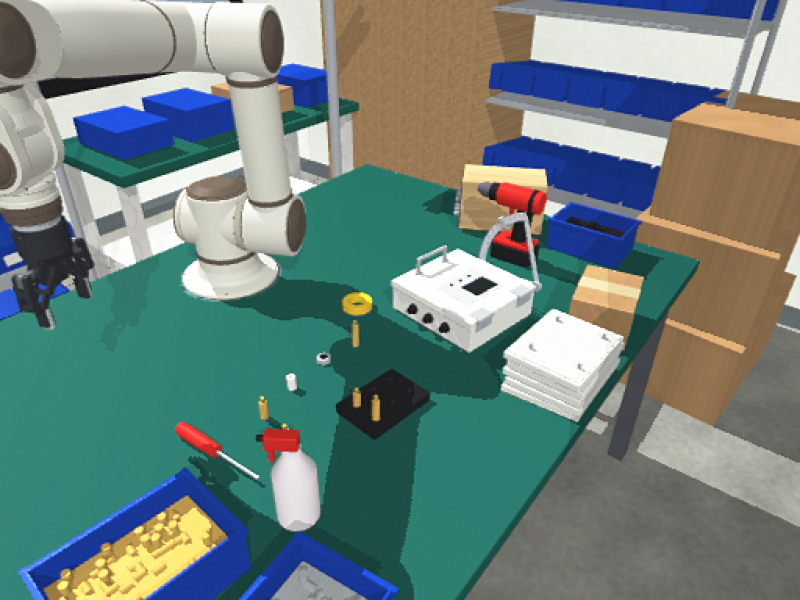

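The top view (800x600 scale) shows loose standoffs at (452,344), (593,339) and (609,290), the bush at (546,350), the nut at (494,354), and the rack around (508,260) with its two set standoffs on the right (-y) side. The enclosure is around (320,285), its handle at (310,328), and the quadrant at (250,250). The scene view confirms this layout; the clip isn't resolved in it.

```bash
cat > m.py <<'E'
from h import *
for n in("top","scene"):
    f=np.load(n+".npz"); im,d=f["im"],f["d"]; X=cloud(f,d)
    h=cv2.cvtColor(im,cv2.COLOR_RGB2HSV)
    m=((h[...,0]>12)&(h[...,0]<32)&(h[...,1]>110)&(h[...,2]>60)&(d>0)&(X[...,2]<.085)&(X[...,2]>.008)&(X[...,0]>.2)&(X[...,0]<.8)&(X[...,1]>-.35)&(X[...,1]<.2)).astype(np.uint8)
    N,L,S,C=cv2.connectedComponentsWithStats(m)
    for i in range(1,N):
        if S[i,4]<6: continue
        P=X[L==i]; z=P[:,2]; t=P[z>z.max()-.008]
        print(n,C[i].round(1),S[i,4],"zmax",z.max().round(4),"mid",P.mean(0).round(4),"topmid",t.mean(0).round(4), "ext",np.ptp(P,0).round(3))
    g=X[...,2]
    # rack: black
    m=((im.max(2)<70)&(abs(g-.02)<.006)&(X[...,1]>-.3)&(X[...,1]<.1)&(X[...,0]>.3)).astype(np.uint8)
    m=cv2.morphologyEx(m,cv2.MORPH_OPEN,np.ones((3,3)))
    P=X[m>0]; r=cv2.minAreaRect((P[:,:2]*1000).astype(np.float32)); print("rack",r,np.median(P[:,2]))
    # white/grey top things
    m=((im.min(2)>150)&(g>.07)&(g<.1)&(X[...,1]>0)&(X[...,1]<.45)&(X[...,0]<.66)).astype(np.uint8)
    P=X[m>0]; r=cv2.minAreaRect((P[:,:2]*1000).astype(np.float32)); print("cover",r,np.median(P[:,2]),cv2.boxPoints(r))
    m=((g>.108)&(g<.3)&(X[...,1]>.05)&(X[...,1]<.45)&(X[...,0]<.75)&(X[...,0]>.3)).astype(np.uint8)
    N,L,S,C=cv2.connectedComponentsWithStats(m,connectivity=8)
    for i in range(1,N):
        P=X[L==i]
        if len(P)>8: print(n,"high",C[i].round(),len(P),P.min(0).round(3),P.max(0).round(3),P.mean(0).round(3))
t=np.load("top.npz")["im"][120:240,140:340]; 
cv2.imwrite("pics/c.png",cv2.resize(cv2.cvtColor(t,4),(800,480),interpolation=2))
E
python3 m.py
```

```text
top [341.2 158.7] 40 zmax 0.0752 mid [ 0.642  -0.1936  0.0479] topmid [ 0.6446 -0.1952  0.0716] ext [0.015 0.02  0.062]
top [339.4 175.7] 29 zmax 0.0575 mid [ 0.5909 -0.1883  0.0396] topmid [ 0.5923 -0.1883  0.0551] ext [0.011 0.017 0.047]
top [389.7 184.8] 35 zmax 0.0663 mid [ 0.5629 -0.3404  0.0414] topmid [ 0.564  -0.3424  0.0628] ext [0.012 0.011 0.056]
top [379.1 216.7] 23 zmax 0.0528 mid [ 0.4657 -0.3053  0.0371] topmid [ 0.467  -0.3073  0.0513] ext [0.01  0.012 0.04 ]
top [288.7 220. ] 22 zmax 0.0688 mid [ 0.4529 -0.0316  0.052 ] topmid [ 0.4548 -0.0326  0.0654] ext [0.014 0.012 0.058]
top [249.6 252.2] 304 zmax 0.0278 mid [0.3585 0.0845 0.0201] topmid [0.3581 0.0832 0.022 ] ext [0.069 0.07  0.02 ]
rack ((624.6365356445312, -147.55630493164062), (150.0034637451172, 106.54029846191406), 83.46314239501953) 0.020090011750021
cover ((563.1072998046875, 222.656494140625), (235.82313537597656, 233.1341552734375), 80.8613510131836) 0.08396812739066759 [[429.29263  124.75525 ]
 [659.4676    87.727936]
 [696.922    320.55774 ]
 [466.747    357.58505 ]]
top high [158. 158.] 249 [0.538 0
[... 710 characters left out ...]
0483] ext [0.015 0.013 0.043]
scene [182.3 272.8] 10 zmax 0.0679 mid [ 0.565  -0.3441  0.0643] topmid [ 0.565  -0.3446  0.0652] ext [0.008 0.01  0.012]
rack ((622.6881713867188, -149.39324951171875), (152.71786499023438, 108.74224853515625), 83.87359619140625) 0.021230819993545327
cover ((357.902587890625, 187.32443237304688), (631.189697265625, 287.048828125), 8.248262405395508) 0.08542401584335968 [[2.4981934e+01 2.8408813e+02]
 [6.6162720e+01 8.6059570e-03]
 [6.9082324e+02 9.0560730e+01]
 [6.4964246e+02 3.7464026e+02]]
scene high [327. 150.] 300 [0.536 0.313 0.109] [0.7   0.347 0.243] [0.617 0.33  0.18 ]
scene high [276. 162.] 68 [0.455 0.182 0.109] [0.478 0.28  0.13 ] [0.468 0.229 0.122]
```

View pics/c.png

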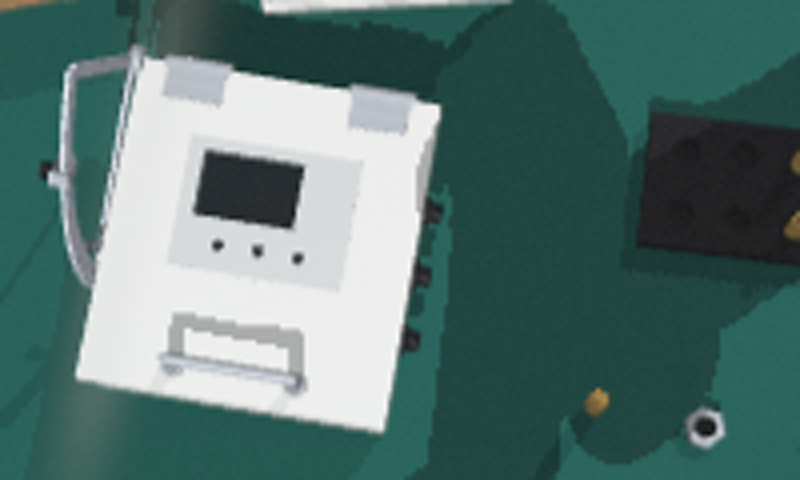

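The crop shows the clip on the quadrant arc at about (55,175), the handle bar running from (170,360) to (298,382), and rack pockets at (690,150), (748,153), (682,212) and (740,217).

Measured positions:
- **Long standoffs:** (564,-343) and (454,-35).
- **Short standoff:** (467,-308).
- **Rack:** centre about (624,-149), yaw about -6.7°. The long row is the +x one.

The heights match the task text. First move is to above the far long standoff.

Call:
{"op": "step_arm", "data": {"targets": [[0.5,[290,150,-10],[0,0,0.999]],[0.5,[290,150,-10],[0,0,0.999]],[0.5,[290,150,-10],[0,0,0.999]],[0.5,[290,150,-10],[0,0,0.999]],[0.5,[290,150,-10],[0,0,0.999]],[0.5,[290,150,-10],[0,0,0.999]],[0.5,[290,150,-10],[0,0,0.999]],[0.5,[290,150,-10],[0,0,0.999]]]}}

```text
time: 0.9
ee_pos: [0.5342, -0.3417, 0.2196]
tcp_rot: [-179.9, -0.1, 83.7]
wrist_force: [-0.5, -0.1, -0.6]
opening: 0.0428
grasp_force: 0.0
```

```bash
python3 - <<'E'
from h import *
im,d,p=snap("wrist"); np.savez("w1.npz",im=im,d=d,**p); s=bot.get_obs(); print(s["ee_pos"],s["tcp_rot"],s["opening"],s["time"],(-np.array(p["R"]).T@p["t"]).round(3))
cv2.imwrite("pics/w1.png",cv2.resize(cv2.cvtColor(im,4),(800,600),interpolation=2))
f=np.load("top.npz"); X=cloud(f,f["d"]); 
for n in("top","scene"):
    f=np.load(n+".npz"); X=cloud(f,f["d"]); m=(X[...,2]>.05)&(X[...,2]<.2)&(X[...,0]>.6)&(X[...,0]<.8)&(X[...,1]<-.3)&(X[...,1]>-.5)
    P=X[m]; 
    for a,b in((.05,.1),(.1,.14),(.14,.2)):
        Q=P[(P[:,2]>a)&(P[:,2]<b)]
        if len(Q): print(n,a,np.percentile(Q,[2,50,98],axis=0).round(3).tolist())
E
```

```text
[ 0.53271654 -0.34285221  0.22001284] [-1.79900061e+02 -4.71935693e-02  8.34398275e+01] 0.04302520513162958 0.95 [ 0.545 -0.261  0.362]
top 0.05 [[0.641, -0.497, 0.051], [0.679, -0.421, 0.08], [0.797, -0.39, 0.099]]
top 0.1 [[0.644, -0.439, 0.101], [0.663, -0.41, 0.116], [0.702, -0.392, 0.139]]
top 0.14 [[0.637, -0.45, 0.145], [0.662, -0.427, 0.173], [0.685, -0.41, 0.18]]
scene 0.05 [[0.663, -0.498, 0.052], [0.705, -0.457, 0.078], [0.797, -0.409, 0.099]]
scene 0.1 [[0.65, -0.457, 0.101], [0.687, -0.439, 0.116], [0.704, -0.402, 0.138]]
scene 0.14 [[0.637, -0.453, 0.141], [0.669, -0.436, 0.17], [0.687, -0.416, 0.179]]
```

View pics/w1.png

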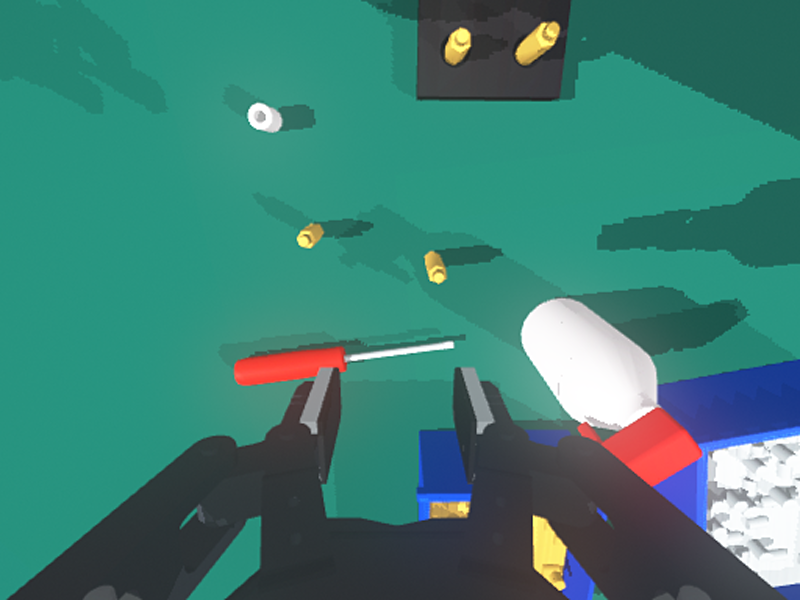

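The wrist view (800x600) shows the short standoff at (310,236), the far long one at (435,267), the bush at (264,117), the driver at (340,360), the spray on the right, and the rack's set standoffs at (458,45) and (540,42). I'll refine positions from this view's depth.

```bash
cat >> h.py <<'E'
def brass(im,d,p,zlo=.008,zhi=.085,mn=15):
    X=cloud(p,d); h=cv2.cvtColor(im,cv2.COLOR_RGB2HSV)
    m=((h[...,0]>12)&(h[...,0]<32)&(h[...,1]>90)&(h[...,2]>60)&(d>0)&(X[...,2]<zhi)&(X[...,2]>zlo)&(X[...,0]>.3)&(X[...,1]>-.4)).astype(np.uint8)
    N,L,S,C=cv2.connectedComponentsWithStats(m)
    for i in range(1,N):
        if S[i,4]<mn: continue
        P=X[L==i]; z=P[:,2]; zm=np.percentile(z,98); t=P[z>zm-.004]
        r=cv2.minEnclosingCircle((t[:,:2]*1000).astype(np.float32))
        b=P[(z<zm-.012)]; rb=cv2.minAreaRect((b[:,:2]*1000).astype(np.float32)) if len(b)>5 else None
        print(C[i].round(1),S[i,4],"zmax",zm.round(4),"stud circle",np.round(r[0],1),round(r[1],1),"body",np.round(rb[0],1) if rb else "",np.round(rb[1],1) if rb else"")
E
python3 - <<'E'
from h import *
f=dict(np.load("w1.npz")); brass(f["im"],f["d"],f)
X=cloud(f,f["d"]); m=(f["im"].max(2)<75)&(abs(X[...,2]-.02)<.004)&(X[...,0]>.45)&(X[...,1]>-.25)
P=X[m]; print("rack ymin edge",P.min(0),P.max(0),np.median(P[:,2]))
# edge y=-75: lowest-y point per x bin
for x in np.arange(.57,.67,.02):
    q=P[abs(P[:,0]-x)<.006]; print(round(x,2), len(q) and q[:,1].min().round(4))
E
```

```text
[343.8  26.7] 473 zmax 0.0713 stud circle [ 645.6 -195.7] 4.4 body [ 653.5 -191. ] [35.8 16.9]
[292.7  28.9] 302 zmax 0.0564 stud circle [ 593.8 -189.1] 4.6 body [ 596.9 -186.6] [22.2 17.5]
[197.6 150.8] 163 zmax 0.0505 stud circle [ 468.7 -308.7] 4.1 body [ 471.2 -306. ] [ 7.7 12.7]
[278.3 171.3] 192 zmax 0.0654 stud circle [ 566.1 -343.5] 4.2 body [ 566.2 -340.4] [ 8.9 13.2]
rack ymin edge [ 0.56490943 -0.22825629  0.01600665] [ 0.6765445  -0.1564346   0.02233294] 0.019427129641055658
0.57 -0.217
0.59 -0.2197
0.61 -0.2221
0.63 -0.2244
0.65 -0.2268
0.67 -0.2283
```

Call:
{"op": "step_arm", "data": {"targets": [[0.5,[34,0,-40],[0,0,0]],[0.5,[34,0,-80],[0,0,0]],[0.5,[34,0,-110],[0,0,0]],[0.5,[34,0,-130],[0,0,0]],[0.5,[34,0,-150],[0,0,0]],[0.5,[34,0,-170],[0,0,0]],[0.5,[34,0,-190],[0,0,0]],[0.5,[34,0,-197],[0,0,0]]], "force": 40}}

```text
time: 1.75
ee_pos: [0.5635, -0.3444, 0.0221]
tcp_rot: [-179.8, -0.1, 83.1]
wrist_force: [0.7, 0.1, -0.4]
opening: 0.0427
grasp_force: 0.0
```

Call:
{"op": "step_arm", "data": {"targets": [[0.0,[0,0,0],[0,0,0]],[0.0,[0,0,0],[0,0,0]],[0.0,[0,0,0],[0,0,0]],[0.0,[0,0,0],[0,0,0]],[0.0,[0,0,0],[0,0,0]]]}}

```text
time: 2.25
ee_pos: [0.566, -0.3444, 0.0254]
tcp_rot: [179.9, 0.0, 83.3]
wrist_force: [-0.4, -0.7, 3.9]
opening: 0.0127
grasp_force: 39.4
```

Call:
{"op": "step_arm", "data": {"targets": [[0.0,[0,0,40],[0,0,0]],[0.0,[5,10,80],[0,0,0]],[0.0,[20,50,105],[0,0,0]],[0.0,[35,93,105],[0,0,0]],[0.0,[52,137,105],[0,0,0]],[0.0,[69,181,105],[0,0,0]],[0.0,[84,220,105],[0,0,0]],[0.0,[90,237,100],[0,0,0]]]}}

```text
time: 3.05
ee_pos: [0.6569, -0.1036, 0.125]
tcp_rot: [179.9, -0.0, 83.5]
wrist_force: [-0.6, -0.4, -0.6]
opening: 0.0125
grasp_force: 39.3
```

Call:
{"op": "step_arm", "data": {"targets": [[0.0,[0,0,-30],[0,0,0]],[0.0,[0,0,-55],[0,0,0]],[0.0,[0,0,-60],[0,0,0]],[0.0,[0,0,-60],[0,0,0]]]}}

```text
time: 3.45
ee_pos: [0.6549, -0.1074, 0.0636]
tcp_rot: [-179.9, 0.0, 83.3]
wrist_force: [-0.8, -0.4, 0.8]
opening: 0.0128
grasp_force: 39.3
```

```bash
python3 - <<'E'
from h import *
im,d,p=snap("wrist"); np.savez("w2.npz",im=im,d=d,**p); s=bot.get_obs(); print(s["ee_pos"],s["tcp_rot"],s["opening"],s["time"])
K,R,t=map(np.array,(p["K"],p["R"],p["t"]))
def pr(X): c=R@np.array(X)+t; q=K@c; return (q[:2]/q[2]*800/512).round(1)
print("pocket proj",pr([.656,-.1062,.02]),pr([.6506,-.1509,.02]),pr([.599,-.1447,.02]),pr([.6035,-.1,.02]), "foot",pr(s["ee_pos"]-[0,0,.0254]))
cv2.imwrite("pics/w2.png",cv2.resize(cv2.cvtColor(im,4),(800,600),interpolation=2))
E
```

```text
[ 0.65564244 -0.10755433  0.06500967] [1.79984132e+02 6.87646983e-03 8.32655579e+01] 0.01251241558293749 3.5
pocket proj [395.3 338.6] [395.1 419.4] [293.9 419.1] [285.1 338.5] foot [394.8 359.5]
```

View pics/w2.png

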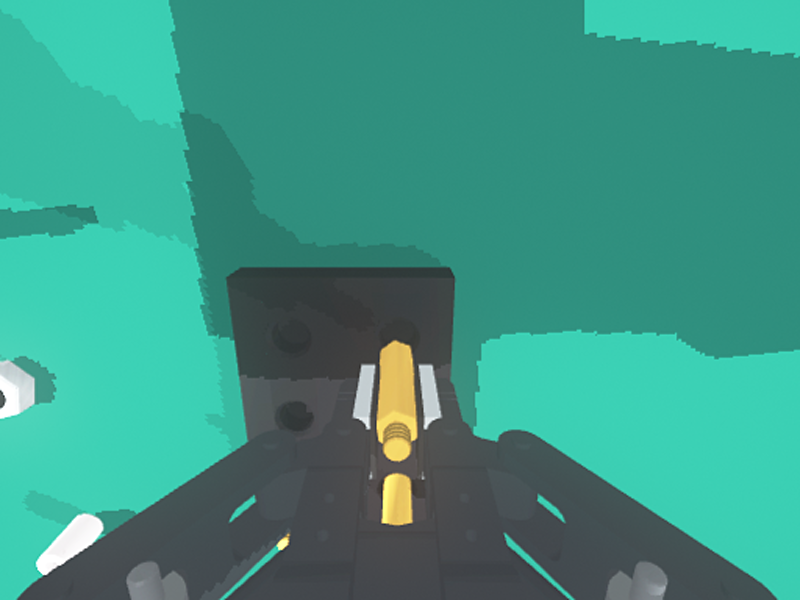

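The held standoff's foot is near (397,342). Pockets are visible at (399,333), (291,336) and (293,416). I'll enlarge to check alignment.

```bash
python3 - <<'E'
from h import *
f=np.load("w2.npz"); im=f["im"][165:285,140:300]; g=np.clip((im.astype(float)/255)**.6*400-100,0,255).astype(np.uint8)
cv2.imwrite("pics/w2c.png",cv2.resize(cv2.cvtColor(g,4),(800,600),interpolation=2))
E
```

```text
(no output)
```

View pics/w2c.png

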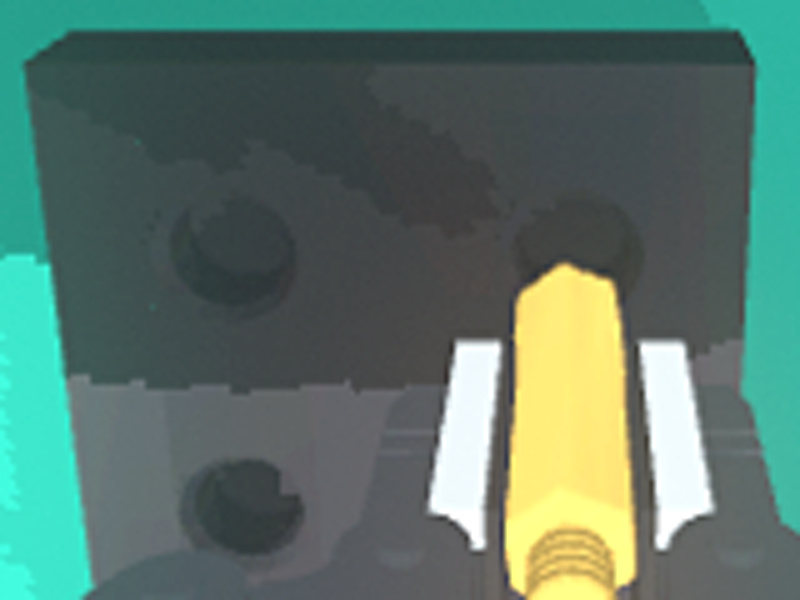

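```bash
python3 - <<'E'
from h import *
f=np.load("w2.npz")
for n,u,v,z in(("L45",255.6,216,.02),("S45",186,215.4,.02),("S0",188.6,267,.02),("vertex",140+567/5,165+263/5,.0396),("Lc",140+518/5,165+292/5,.0396),("Rc",140+621/5,165+291/5,.0396)):
    print(n,(w(f,None,u,v,z)*1000).round(1))
E
```

```text
L45 [ 658.  -105.9   20. ]
S45 [606.3 -99.3  20. ]
S0 [ 599.6 -143.6   20. ]
vertex [657.2 -98.5  39.6]
Lc [ 650.2 -101.9   39.6]
Rc [ 664.  -103.4   39.6]
```

Call:
{"op": "step_arm", "data": {"targets": [[0.0,[1,0,-10],[0,0,0]],[0.0,[1,0,-17],[0,0,0]],[0.0,[1,0,-22],[0,0,0]],[0.0,[1,0,-27],[0,0,0]],[0.0,[1,0,-31],[0,0,0]],[0.0,[1,0,-33],[0,0,0]],[0.0,[1,0,-33],[0,0,0]]]}}

```text
time: 4.2
ee_pos: [0.6567, -0.1071, 0.0315]
tcp_rot: [180.0, 0.0, 83.3]
wrist_force: [0.6, -1.2, -0.6]
opening: 0.0129
grasp_force: 39.1
```

Call:
{"op": "step_arm", "data": {"targets": [[0.4,[0,0,0],[0,0,0]],[0.4,[0,0,0],[0,0,0]],[0.4,[0,0,0],[0,0,0]],[0.4,[0,0,30],[0,0,0]],[0.4,[0,0,75],[0,0,0]],[0.4,[-10,-10,85],[0,0,0]],[0.4,[-42,-45,85],[0,0,0]],[0.5,[-75,-80,85],[0,0,0]]]}}

```text
time: 5.0
ee_pos: [0.5812, -0.1875, 0.1165]
tcp_rot: [179.9, 0.0, 83.4]
wrist_force: [0.5, -1.2, -0.3]
opening: 0.0427
grasp_force: 0.0
```

Call:
{"op": "step_arm", "data": {"targets": [[0.5,[-33,-36,0],[0,0,0]],[0.5,[-66,-71,0],[0,0,0]],[0.5,[-98,-105,-10],[0,0,0]],[0.5,[-113,-121,-20],[0,0,0]],[0.5,[-113,-121,-50],[0,0,0]],[0.5,[-113,-121,-75],[0,0,0]],[0.5,[-113,-121,-90],[0,0,0]],[0.5,[-113,-121,-97],[0,0,0]]]}}

```text
time: 5.8
ee_pos: [0.4679, -0.3077, 0.0178]
tcp_rot: [-179.9, -0.0, 83.3]
wrist_force: [-0.2, 0.0, -0.1]
opening: 0.0429
grasp_force: 0.0
```

Call:
{"op": "step_arm", "data": {"targets": [[0.0,[0,0,0],[0,0,0]],[0.0,[0,0,0],[0,0,0]],[0.0,[0,0,0],[0,0,0]],[0.0,[0,0,0],[0,0,0]],[0.0,[0,0,0],[0,0,0]]]}}

```text
time: 6.3
ee_pos: [0.4693, -0.3084, 0.0203]
tcp_rot: [179.9, 0.0, 83.3]
wrist_force: [0.7, 0.6, 4.2]
opening: 0.0127
grasp_force: 39.3
```

Call:
{"op": "step_arm", "data": {"targets": [[0.0,[0,0,45],[0,0,0]],[0.0,[5,5,85],[0,0,0]],[0.0,[25,31,95],[0,0,0]],[0.0,[52,66,95],[0,0,0]],[0.0,[80,101,95],[0,0,0]],[0.0,[107,135,95],[0,0,0]],[0.0,[125,157,85],[0,0,0]],[0.0,[130,164,75],[0,0,0]]]}}

```text
time: 7.1
ee_pos: [0.6002, -0.1417, 0.0939]
tcp_rot: [180.0, -0.0, 83.5]
wrist_force: [0.3, -0.3, -0.9]
opening: 0.0129
grasp_force: 39.2
```

Call:
{"op": "step_arm", "data": {"targets": [[0.0,[0,0,-20],[0,0,0]],[0.0,[0,0,-35],[0,0,0]],[0.0,[0,0,-45],[0,0,0]],[0.0,[0,0,-45],[0,0,0]]]}}

```text
time: 7.5
ee_pos: [0.5973, -0.1445, 0.0476]
tcp_rot: [-179.8, -0.0, 83.2]
wrist_force: [0.5, -0.6, 0.2]
opening: 0.0122
grasp_force: 39.2
```

```bash
python3 - <<'E'
from h import *
im,d,p=snap("wrist"); np.savez("w3.npz",im=im,d=d,**p); s=bot.get_obs(); print(s["ee_pos"],s["tcp_rot"],s["opening"],s["time"])
K,R,t=map(np.array,(p["K"],p["R"],p["t"])); c=R@(s["ee_pos"]-[0,0,.0203])+t; q=K@c; u,v=(q[:2]/q[2]).astype(int); print(u,v)
u0,v0=u-80,v-60; print(u0,v0)
g=np.clip((im[v0:v0+120,u0:u0+160].astype(float)/255)**.6*400-100,0,255).astype(np.uint8)
cv2.imwrite("pics/w3c.png",cv2.resize(cv2.cvtColor(g,4),(800,600),interpolation=2))
E
```

```text
[ 0.59796646 -0.14457379  0.0488771 ] [-1.79938477e+02 -4.36880752e-03  8.32463009e+01] 0.012090439837430553 7.55
252 233
172 173
```

View pics/w3c.png

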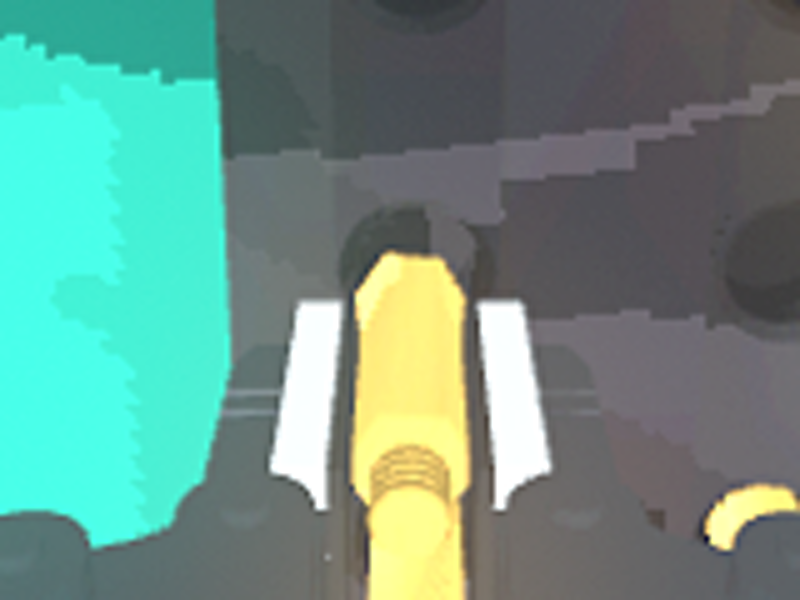

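```bash
python3 - <<'E'
from h import *
f=np.load("w3.npz")
for n,u,v,z in(("pocket",417,273,.02),("ptop",417,201,.02),("pl",340,273,.02),("pr",495,273,.02),("L0",795,265,.02),("front",411,252,.0286),("Lc",356,292,.0286),("Rc",467,292,.0286)):
    print(n,(w(f,None,172+u/5,173+v/5,z)*1000).round(1))
E
```

```text
pocket [ 599.9 -144.7   20. ]
ptop [ 601.2 -134.    20. ]
pl [ 589.3 -143.5   20. ]
pr [ 610.7 -146.    20. ]
L0 [ 652.1 -149.6   20. ]
front [ 599.9 -137.5   28.6]
Lc [ 592.  -142.4   28.6]
Rc [ 606.6 -144.1   28.6]
```

Call:
{"op": "step_arm", "data": {"targets": [[0.0,[0.5,-1,-4],[0,0,0]],[0.0,[0.5,-1,-8],[0,0,0]],[0.0,[0.5,-1,-12],[0,0,0]],[0.0,[0.5,-1,-16],[0,0,0]],[0.0,[0.5,-1,-20],[0,0,0]],[0.0,[0.5,-1,-22],[0,0,0]],[0.0,[0.5,-1,-22],[0,0,0]]]}}

```text
time: 8.25
ee_pos: [0.5989, -0.145, 0.0269]
tcp_rot: [-180.0, -0.0, 83.3]
wrist_force: [0.0, 1.2, -0.5]
opening: 0.012
grasp_force: 39.2
```

Call:
{"op": "step_arm", "data": {"targets": [[0.35,[0,0,0],[0,0,0]],[0.35,[0,0,0],[0,0,0]],[0.35,[0,0,0],[0,0,0]],[0.35,[0,0,35],[0,0,0]],[0.4,[0,0,80],[0,0,0]],[0.5,[-35,0,115],[0,0,0]],[0.5,[-75,0,140],[0,0,0]],[0.5,[-100,0,140],[0,0,0]]]}}

```text
time: 9.05
ee_pos: [0.4987, -0.1454, 0.1717]
tcp_rot: [179.7, 0.1, 83.3]
wrist_force: [0.1, 0.3, 0.5]
opening: 0.0424
grasp_force: 0.0
```

Call:
{"op": "step_arm", "data": {"targets": [[0.5,[-15,0,0],[0,0,0]],[0.5,[-15,0,0],[0,0,0]]]}}

```text
time: 9.25
ee_pos: [0.483, -0.1452, 0.1683]
tcp_rot: [179.9, 0.0, 83.3]
wrist_force: [1.3, 0.6, -0.3]
opening: 0.0425
grasp_force: 0.0
```

```bash
python3 - <<'E'
from h import *
im,d,p=snap("wrist"); np.savez("w4.npz",im=im,d=d,**p); s=bot.get_obs(); print(s["ee_pos"],s["tcp_rot"],s["opening"],s["time"])
brass(im,d,p)
E
```

```text
[ 0.48399566 -0.14522928  0.16798979] [1.79912493e+02 1.25955233e-02 8.32650761e+01] 0.042843928075345365 9.3
[209.1  73.2] 316 zmax 0.065 stud circle [456.2 -32.8] 4.4 body [456.8 -33.5] [12.9 13.7]
[425.1 127.1] 675 zmax 0.0711 stud circle [ 657.7 -105.6] 4.2 body [ 663.5 -106.2] [16.9 33.9]
[361.6 170.8] 372 zmax 0.0563 stud circle [ 600.1 -145.2] 4.3 body [ 607.2 -148.5] [14.9 31.3]
[356.2 209.9] 352 zmax 0.056 stud circle [ 593.9 -189. ] 4.4 body [ 600.  -196.3] [16.1 35.6]
[407.1 212.9] 560 zmax 0.0712 stud circle [ 645.2 -194.8] 4.4 body [ 654.8 -202.2] [17.1 43.9]
```

Call:
{"op": "step_arm", "data": {"targets": [[0.5,[-12,40,-10],[0,0,0]],[0.5,[-24,80,-30],[0,0,0]],[0.5,[-29,111.5,-55],[0,0,0]],[0.5,[-29,111.5,-75],[0,0,0]],[0.5,[-29,111.5,-95],[0,0,0]],[0.5,[-29,111.5,-120],[0,0,0]],[0.5,[-29,111.5,-138],[0,0,0]],[0.5,[-29,111.5,-143],[0,0,0]]]}}

```text
time: 10.1
ee_pos: [0.4545, -0.0332, 0.0221]
tcp_rot: [-179.8, 0.0, 83.3]
wrist_force: [-0.2, -0.0, 0.2]
opening: 0.0424
grasp_force: 0.0
```

Call:
{"op": "step_arm", "data": {"targets": [[0.0,[0,0,0],[0,0,0]],[0.0,[0,0,0],[0,0,0]],[0.0,[0,0,0],[0,0,0]],[0.0,[0,0,0],[0,0,0]],[0.0,[0,0,0],[0,0,0]]]}}

```text
time: 10.6
ee_pos: [0.4558, -0.0337, 0.0252]
tcp_rot: [179.9, -0.0, 83.3]
wrist_force: [-0.1, 0.0, 4.2]
opening: 0.0124
grasp_force: 39.2
```

Call:
{"op": "step_arm", "data": {"targets": [[0.0,[0,0,45],[0,0,0]],[0.0,[10,-6,85],[0,0,0]],[0.0,[45,-27,95],[0,0,0]],[0.0,[80,-48,95],[0,0,0]],[0.0,[118,-70,95],[0,0,0]],[0.0,[155,-92,95],[0,0,0]],[0.0,[185,-111,90],[0,0,0]],[0.0,[195.5,-117,85],[0,0,0]]]}}

```text
time: 11.4
ee_pos: [0.6525, -0.1524, 0.108]
tcp_rot: [-180.0, 0.0, 83.2]
wrist_force: [-1.1, -0.5, -0.2]
opening: 0.0122
grasp_force: 39.4
```

Call:
{"op": "step_arm", "data": {"targets": [[0.0,[0,0,-20],[0,0,0]],[0.0,[0,0,-40],[0,0,0]],[0.0,[0,0,-55],[0,0,0]],[0.0,[0,0,-55],[0,0,0]],[0.0,[0,0,-55],[0,0,0]]]}}

```text
time: 11.9
ee_pos: [0.6504, -0.1504, 0.0548]
tcp_rot: [180.0, 0.0, 83.3]
wrist_force: [0.5, -0.6, -0.4]
opening: 0.0131
grasp_force: 39.4
```

```bash
python3 - <<'E'
from h import *
im,d,p=snap("wrist"); np.savez("w5.npz",im=im,d=d,**p); s=bot.get_obs(); print(s["ee_pos"],s["tcp_rot"],s["opening"],s["time"])
K,R,t=map(np.array,(p["K"],p["R"],p["t"])); c=R@(s["ee_pos"]-[0,0,.0252])+t; q=K@c; u,v=(q[:2]/q[2]).astype(int)
u0,v0=u-80,v-60; print(u0,v0)
g=np.clip((im[v0:v0+120,u0:u0+160].astype(float)/255)**.6*400-100,0,255).astype(np.uint8)
cv2.imwrite("pics/w5c.png",cv2.resize(cv2.cvtColor(g,4),(800,600),interpolation=2))
E
```

```text
[ 0.65088333 -0.15049994  0.05550331] [1.79926860e+02 5.37445811e-03 8.33044361e+01] 0.012758530166321195 11.95
172 169
```

View pics/w5c.png

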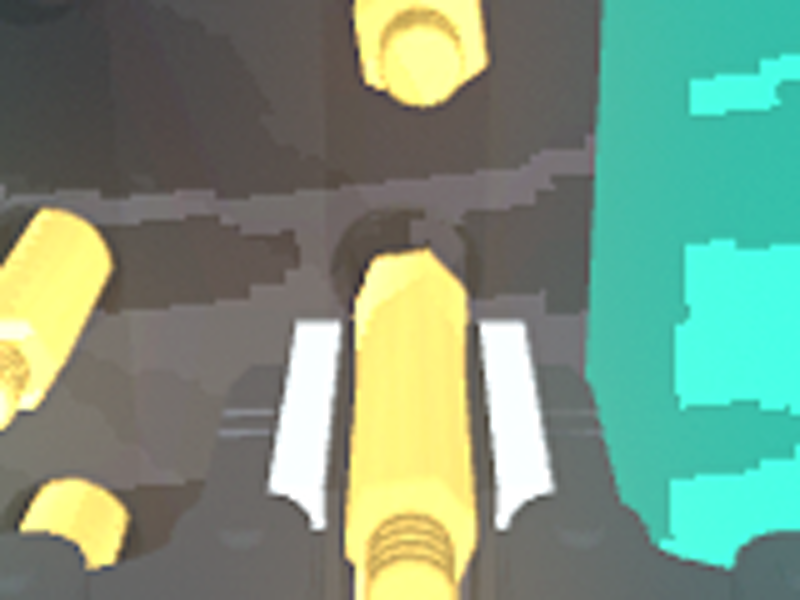

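The pocket ring spans x 332–480 with its top at y 207, and the standoff foot spans x 355–467 with its front edge at y 250. They are nearly aligned.

```bash
python3 - <<'E'
from h import *
f=np.load("w5.npz")
for n,u,v,z in(("pocket",406,277,.02),("ptop",406,207,.02),("front",411,252,.0303),("Lc",356,300,.0303),("Rc",467,300,.0303)):
    print(n,(w(f,None,172+u/5,169+v/5,z)*1000).round(1))
E
```

```text
pocket [ 651.4 -151.4   20. ]
ptop [ 652.7 -140.6   20. ]
front [ 653.1 -143.    30.3]
Lc [ 644.8 -149.2   30.3]
Rc [ 659.9 -151.    30.3]
```

```bash
cat > cov.py <<'E'
from h import *
# cover plane/handle/clip from top & scene depth
for n in("top","scene"):
    f=np.load(n+".npz"); X=cloud(f,f["d"]); g=X[...,2]
    m=(g>.113)&(g<.14)&(X[...,0]>.4)&(X[...,0]<.52)&(X[...,1]>.15)&(X[...,1]<.32)
    P=X[m]; r=cv2.fitLine(P[:,:2].astype(np.float32),cv2.DIST_HUBER,0,.01,.01).ravel()
    print(n,"handle",P.mean(0).round(4),"zmax",np.percentile(P[:,2],95).round(4),"dir",np.degrees(np.arctan2(r[0],r[1])).round(2),"ext",P.min(0).round(3),P.max(0).round(3))
    m=(g>.13)&(X[...,0]>.48)&(X[...,0]<.75)&(X[...,1]>.28)&(X[...,1]<.40)&(g<.3)
    P=X[m]; c=f["im"][m]; s=np.argsort(P[:,0])
    for i in range(0,len(s),8): 
        q=P[s[i:i+8]]; print(q.mean(0).round(3),np.ptp(q,0).round(3),c[s[i:i+8]].mean(0).astype(int))
E
python3 cov.py
```

```text
top handle [0.4679 0.233  0.1234] zmax 0.1279 dir 9.23 ext [0.456 0.185 0.116] [0.478 0.283 0.131]
[0.548 0.342 0.143] [0.009 0.003 0.025] [167 174 181]
[0.555 0.341 0.151] [0.003 0.003 0.033] [141 148 156]
[0.559 0.34  0.157] [0.004 0.003 0.041] [151 153 161]
[0.564 0.339 0.161] [0.004 0.003 0.032] [140 146 153]
[0.568 0.338 0.176] [0.004 0.004 0.026] [137 147 154]
[0.573 0.338 0.183] [0.004 0.004 0.029] [146 156 164]
[0.578 0.337 0.186] [0.004 0.003 0.026] [142 150 157]
[0.581 0.337 0.194] [0.003 0.011 0.038] [148 159 164]
[0.584 0.338 0.207] [0.002 0.013 0.015] [174 180 187]
[0.586 0.339 0.206] [0.002 0.017 0.033] [138 144 150]
[0.589 0.339 0.206] [0.003 0.02  0.013] [112 117 122]
[0.591 0.339 0.206] [0.003 0.02  0.012] [106 109 114]
[0.594 0.341 0.205] [0.002 0.02  0.015] [ 92  97 101]
[0.597 0.341 0.204] [0.002 0.02  0.013] [ 93 111 112]
[0.6   0.335 0.205] [0.004 0.011 0.023] [154 159 165]
[0.605 0.333 0.214] [0.005 0.002 0.018] [159 164 172]
[0.611 0.332 0.218] [0.005 0.004 0.02 ] [152 159 167]
[0.617 0.331 0.223] [0.006 0.004 0.018] [167 176 185]
[0.623 0.33  0.227] [0.006 0.
[... 1746 characters left out ...]
0.641 0.325 0.234] [0.007 0.005 0.018] [189 192 201]
[0.647 0.325 0.235] [0.004 0.007 0.014] [181 184 191]
[0.652 0.325 0.224] [0.005 0.005 0.026] [185 188 196]
[0.657 0.321 0.222] [0.003 0.009 0.03 ] [166 170 176]
[0.659 0.322 0.207] [0.002 0.008 0.031] [182 187 194]
[0.663 0.321 0.202] [0.002 0.004 0.026] [188 191 197]
[0.666 0.322 0.186] [0.003 0.003 0.036] [191 192 194]
[0.669 0.322 0.184] [0.003 0.005 0.031] [191 187 194]
[0.673 0.322 0.167] [0.003 0.006 0.031] [187 177 184]
[0.677 0.319 0.164] [0.003 0.003 0.028] [184 187 194]
[0.681 0.319 0.147] [0.002 0.006 0.033] [175 178 185]
[0.684 0.32  0.145] [0.004 0.006 0.022] [180 183 190]
[0.689 0.319 0.137] [0.003 0.004 0.011] [159 168 173]
```

Call:
{"op": "step_arm", "data": {"targets": [[0.0,[-1,-1.2,-4],[0,0,0]],[0.0,[-1,-1.2,-8],[0,0,0]],[0.0,[-1,-1.2,-12],[0,0,0]],[0.0,[-1,-1.2,-16],[0,0,0]],[0.0,[-1,-1.2,-20],[0,0,0]],[0.0,[-1,-1.2,-24],[0,0,0]],[0.0,[-1,-1.2,-24],[0,0,0]]]}}

```text
time: 12.65
ee_pos: [0.6499, -0.1518, 0.0312]
tcp_rot: [179.9, 0.0, 83.3]
wrist_force: [-2.7, 0.2, 6.8]
opening: 0.0126
grasp_force: 40.0
```

Call:
{"op": "step_arm", "data": {"targets": [[0.35,[0,0,0],[0,0,0]],[0.35,[0,0,0],[0,0,0]],[0.35,[0,0,0],[0,0,0]],[0.35,[0,0,30],[0,0,0]],[0.35,[0,0,75],[0,0,0]],[0.4,[-35,0,110],[0,0,0]],[0.5,[-75,0,140],[0,0,0]],[0.5,[-115,0,160],[0,0,0]]]}}

```text
time: 13.45
ee_pos: [0.5339, -0.1518, 0.1923]
tcp_rot: [179.9, 0.0, 83.3]
wrist_force: [-0.2, -0.2, -0.0]
opening: 0.0426
grasp_force: 0.0
```

```bash
python3 - <<'E'
from h import *
im,d,p=snap("wrist"); s=bot.get_obs(); print(s["ee_pos"],s["time"])
brass(im,d,p)
E
```

```text
[ 0.52990726 -0.15197964  0.19650619] 13.5
[57.9  1.5] 114 zmax 0.0191 stud circle [357.   49.9] 9.3 body  
[362.8 124.6] 420 zmax 0.0715 stud circle [ 658.  -105.3] 4.7 body [ 663.4 -106.7] [16.2 31.6]
[356.5 166.9] 397 zmax 0.0712 stud circle [ 650.8 -151.2] 4.4 body [ 659.8 -157.3] [16.9 39.7]
[308.9 165.5] 242 zmax 0.0563 stud circle [ 600.2 -145.4] 4.4 body [ 603.3 -149. ] [15.8 23.9]
[306.  201.8] 263 zmax 0.0562 stud circle [ 594.3 -188.9] 4.2 body [ 596.8 -194. ] [17.2 30. ]
[352.1 204.7] 385 zmax 0.0713 stud circle [ 645.7 -194.7] 4.3 body [ 653.5 -204.8] [16.6 43. ]
```

Call:
{"op": "step_arm", "data": {"targets": [[0.5,[-10,45,15],[0,0,-0.05]],[0.5,[-22,90,30],[0,0,-0.05]],[0.5,[-34,135,45],[0,0,-0.05]],[0.5,[-46,180,60],[0,0,-0.05]],[0.5,[-58,225,60],[0,0,-0.05]],[0.5,[-67,265,60],[0,0,-0.05]],[0.5,[-67,280,60],[0,0,-0.05]],[0.5,[-67,280,60],[0,0,-0.05]]]}}

```text
time: 14.3
ee_pos: [0.4673, 0.1302, 0.2502]
tcp_rot: [-180.0, -0.0, 80.6]
wrist_force: [0.0, -0.5, 0.3]
opening: 0.0428
grasp_force: 0.0
```

Call:
{"op": "step_arm", "data": {"targets": [[0.5,[0,0,0],[0,0,0]],[0.5,[0,0,0],[0,0,0]]]}}

```text
time: 14.5
ee_pos: [0.4678, 0.1274, 0.2502]
tcp_rot: [-180.0, 0.0, 80.4]
wrist_force: [-0.2, -0.6, -0.2]
opening: 0.0426
grasp_force: 0.0
```

```bash
python3 - <<'E'
from h import *
im,d,p=snap("wrist"); np.savez("w6.npz",im=im,d=d,**p); s=bot.get_obs(); print(s["ee_pos"],s["tcp_rot"],s["opening"],s["time"])
X=cloud(p,d); g=X[...,2]
m=(g>.115)&(g<.14)&(X[...,0]>.42)&(X[...,0]<.52)&(X[...,1]>.15)&(X[...,1]<.32)
P=X[m]; 
if len(P)>10:
    r=cv2.fitLine(P[:,:2].astype(np.float32),cv2.DIST_HUBER,0,.01,.01).ravel()
    rr=cv2.minAreaRect((P[:,:2]*1000).astype(np.float32)); print(len(P),P.mean(0),np.percentile(P[:,2],[50,95]),np.degrees(np.arctan2(r[0],r[1])),rr)
cv2.imwrite("pics/w6.png",cv2.resize(cv2.cvtColor(im,4),(800,600),interpolation=2))
E
```

```text
[0.46778584 0.12727348 0.25023037] [-1.79995165e+02  1.15554612e-02  8.03550165e+01] 0.04273975999559386 14.55
1221 [0.47034735 0.23669622 0.12282169] [0.12298704 0.12470852] 9.207693 ((469.6302795410156, 234.0391082763672), (98.86528015136719, 10.004671096801758), 80.79444122314453)
```

View pics/w6.png

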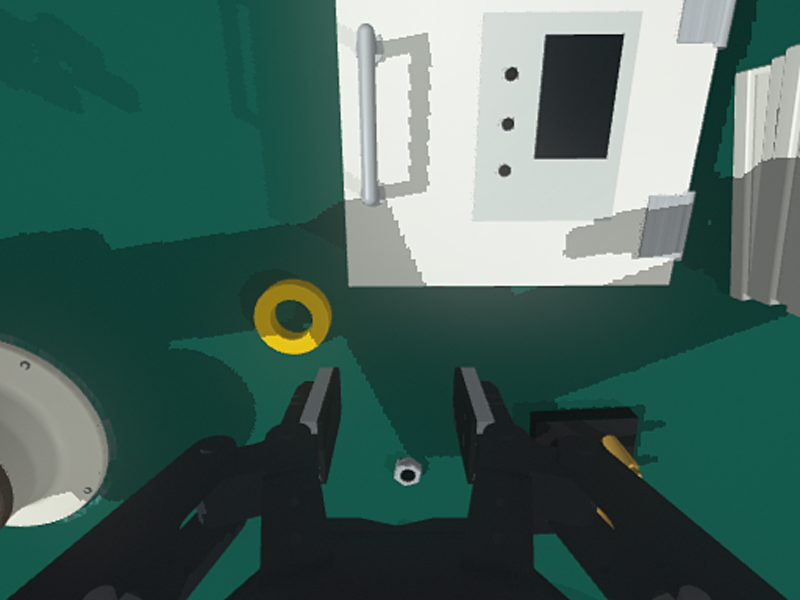

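All five standoffs stand at the expected heights (71.x for the long, 56.x for the short). The wrist view shows the handle bar from (366,30) to (370,198), measured centre about (468.5,233.5), z 120, at an angle of -9.2°. Next I'll grasp it.

Call:
{"op": "step_arm", "data": {"targets": [[0.5,[1,45,-10],[0,0,0.006]],[0.5,[1,85,-20],[0,0,0.006]],[0.5,[1,105,-40],[0,0,0.006]],[0.5,[1,105,-65],[0,0,0.006]],[0.5,[1,105,-90],[0,0,0.006]],[0.5,[1,105,-115],[0,0,0.006]],[0.5,[1,105,-135],[0,0,0.006]],[0.5,[1,105,-146],[0,0,0.006]]], "force": 80}}

```text
time: 15.35
ee_pos: [0.4683, 0.232, 0.1024]
tcp_rot: [-179.9, 0.1, 80.7]
wrist_force: [0.9, -0.7, 0.6]
opening: 0.0426
grasp_force: 0.0
```

Call:
{"op": "step_arm", "data": {"targets": [[0.0,[0,0,0],[0,0,0]],[0.0,[0,0,0],[0,0,0]],[0.0,[0,0,0],[0,0,0]],[0.0,[0,0,0],[0,0,0]],[0.0,[0,0,0],[0,0,0]],[0.0,[0,0,0],[0,0,0]]]}}

```text
time: 15.95
ee_pos: [0.4682, 0.2332, 0.1055]
tcp_rot: [-180.0, -0.0, 80.8]
wrist_force: [-5.3, -0.9, 1.2]
opening: 0.007
grasp_force: 78.1
```

```bash
python3 - <<'E'
from h import *
s=bot.get_obs(); print(s["ee_pos"],s["tcp_rot"],s["wrist_force"])
import math
x0=None
for th in(.05,.1,.2,.3,.4,.5,.6,.65,.7,.75,.8,.85):
    dx=-222*math.cos(th)+40*math.sin(th)+222; dz=222*math.sin(th)+40*math.cos(th)-40
    print(th,round(dx*.9871,1),round(-dx*.16,1),round(dz,1))
E
```

```text
[0.4681867 0.2331921 0.1054756] [-1.79968027e+02 -1.82981232e-02  8.07787985e+01] [-5.26925061 -0.89962733  1.17801276]
0.05 2.2 -0.4 11.0
0.1 5.0 -0.8 22.0
0.2 12.2 -2.0 43.3
0.3 21.5 -3.5 63.8
0.4 32.7 -5.3 83.3
0.5 45.8 -7.4 101.5
0.6 60.6 -9.8 118.4
0.65 68.6 -11.1 126.2
0.7 77.0 -12.5 133.6
0.75 85.7 -13.9 140.6
0.8 94.8 -15.4 147.1
0.85 104.2 -16.9 153.2
```

Call:
{"op": "step_arm", "data": {"targets": [[0.0,[2,0,11],[0,0,0]],[0.0,[5,-1,22],[0,0,0]],[0.0,[8.5,-1.4,33],[0,0,0]],[0.0,[12,-2,43],[0,0,0]],[0.0,[12,-2,43],[0,0,0]]]}}

```text
time: 16.45
ee_pos: [0.4803, 0.2312, 0.1496]
tcp_rot: [-179.9, -0.0, 80.8]
wrist_force: [-8.9, -0.9, -3.2]
opening: 0.0073
grasp_force: 78.4
```

Call:
{"op": "step_arm", "data": {"targets": [[0.0,[9.3,-1.5,20.5],[0,0,0]],[0.0,[20.5,-3.3,40],[0,0,0]],[0.0,[33.5,-5.4,58],[0,0,0]],[0.0,[48.4,-7.8,75],[0,0,0]],[0.0,[48.4,-7.8,75],[0,0,0]],[0.0,[48.4,-7.8,75],[0,0,0]]]}}

```text
time: 17.05
ee_pos: [0.5274, 0.2235, 0.2254]
tcp_rot: [-179.9, -0.1, 80.8]
wrist_force: [-18.1, 0.3, 8.1]
opening: 0.0066
grasp_force: 80.9
```

```bash
python3 - <<'E'
from h import *
o=[]
for n in("wrist","scene"):
    im,d,p=snap(n); np.savez(f"L{n}.npz",im=im,d=d,**p); o.append(cv2.cvtColor(im,4))
s=bot.get_obs(); print(s["ee_pos"],s["wrist_force"])
K,R,t=map(np.array,(lambda f:(f["K"],f["R"],f["t"]))(np.load("Lscene.npz")))
c=R@np.array([.6,.33,.18])+t; q=K@c; u,v=(q[:2]/q[2]).astype(int); print(u,v)
a=cv2.resize(o[0],(400,300)); u0,v0=u-40,v-45
b=cv2.resize(o[1][v0:v0+90,u0:u0+80],(400,450),interpolation=2)
K,R,t=map(np.array,(lambda f:(f["K"],f["R"],f["t"]))(np.load("Lwrist.npz"))); c=R@np.array([.6,.33,.18])+t; q=K@c; wu,wv=(q[:2]/q[2]).astype(int); print("wrist",wu,wv,c)
out=np.zeros((600,800,3),np.uint8); 
wu0,wv0=min(max(wu-80,0),352),min(max(wv-120,0),144)
out[:,:400]=cv2.resize(o[0][wv0:wv0+240,wu0:wu0+160],(400,600),interpolation=2); out[:450,400:]=b; print("off scene",u0,v0,"x5; wrist",wu0,wv0,"x2.5")
cv2.imwrite("pics/L.png",out)
E
```

```text
[0.52706045 0.22358452 0.22506103] [-17.55996567   0.57510782   7.2301173 ]
322 148
wrist 339 44 [ 0.05333937 -0.09242148  0.1668276 ]
off scene 282 103 x5; wrist 259 0 x2.5
```

View pics/L.png

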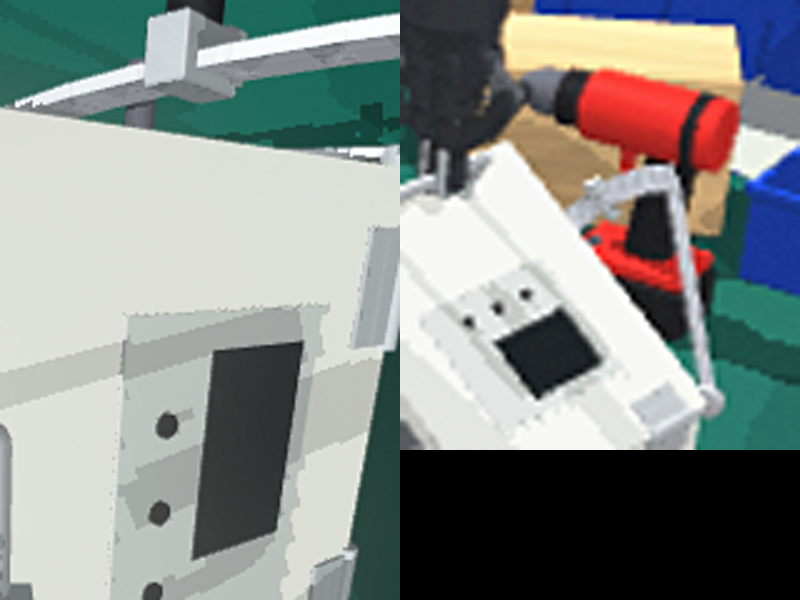

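The left crop (wrist) shows the clip block at (148–215, 10–100) on the arc, with the dark stay pin just below it at (140,100). On the right (scene), the clip is at (600,190) and the cover is partly open. I'll compute the angles from depth.

```bash
cat > ang.py <<'E'
from h import *
import sys
a=np.radians(-9.2); xh=np.array([np.cos(a),np.sin(a),0]); yh=np.array([-np.sin(a),np.cos(a),0])
H=np.array([.4696,.234,.08])+.222*xh
def ana(f,H,crop):
    X=cloud(f,f["d"])-H; e=np.stack([X@xh,X@yh,X[...,2]],-1); im=f["im"].astype(int); ok=f["d"]>0
    # cover plane: white pts
    m=ok&(im.min(2)>150)&(abs(e[...,1])<.1)&(e[...,0]>-.2)&(e[...,0]<-.03)&(e[...,2]>.01)
    P=e[m]; 
    for _ in range(4):
        k=np.polyfit(P[:,0],P[:,2],1); r=abs(P[:,2]-np.polyval(k,P[:,0])); P=P[r<max(.003,np.median(r)*2)]
    th=np.arctan(-k[0]); print("cover angle",th.round(3),"offset of face from hinge mm",(k[1]*np.cos(th)*1000).round(1),len(P))
    # side stuff
    m=ok&(e[...,1]>.117)&(e[...,1]<.165)&(e[...,0]<.01)&(e[...,0]>-.2)&(e[...,2]>.03)&(e[...,2]<.2)
    r=np.hypot(e[...,0],e[...,2]); t=np.arctan2(e[...,2],-e[...,0])
    for lo in np.arange(.45,1.05,.03):
        q=m&(t>=lo)&(t<lo+.03)&(r>.12)&(r<.2)
        if q.sum()>3: print(lo.round(2),q.sum(),"r",np.percentile(r[q]*1000,[3,50,97]).round(),"y",np.percentile(e[...,1][q]*1000,[3,50,97]).round(),"col",im[q].mean(0).astype(int))
    return e,r,t
if __name__=="__main__":
    f=dict(np.load("Lwrist.npz")); print("WRIST"); e,r,t=ana(f,H,None)
    for v in range(2,56,4):
        print(v,[(u,*(np.array([r[v,u]*1000,e[v,u,1]*1000]).round().astype(int)),t[v,u].round(2)) for u in range(308,352,6) if r[v,u]<.25])
    f=dict(np.load("Lscene.npz")); print("SCENE"); ana(f,H-[.0015,.003,0],None)
E
python3 ang.py
```

```text
WRIST
cover angle 0.586 offset of face from hinge mm 4.7 32245
0.45 8 r [173. 174. 174.] y [120. 121. 122.] col [132 138 140]
0.48 39 r [157. 173. 174.] y [119. 119. 122.] col [166 171 171]
0.51 64 r [157. 170. 174.] y [119. 119. 121.] col [140 145 147]
0.54 66 r [156. 170. 174.] y [119. 119. 121.] col [166 171 175]
0.57 112 r [147. 164. 174.] y [118. 119. 131.] col [143 149 153]
0.6 143 r [144. 160. 174.] y [117. 119. 130.] col [141 145 150]
0.63 85 r [157. 170. 174.] y [119. 119. 122.] col [175 180 183]
0.66 99 r [156. 171. 174.] y [119. 119. 122.] col [173 177 181]
0.69 95 r [157. 172. 174.] y [119. 119. 122.] col [176 181 185]
0.72 56 r [164. 174. 175.] y [119. 120. 122.] col [206 210 214]
0.75 119 r [172. 178. 180.] y [118. 123. 132.] col [181 191 193]
0.78 283 r [148. 178. 180.] y [117. 124. 131.] col [179 187 190]
0.81 584 r [158. 172. 179.] y [117. 124. 131.] col [136 141 144]
0.84 154 r [157. 172. 175.] y [118. 119. 122.] col [184 188 191]
0.87 167 r [157. 172. 175.] y [119. 119. 122.] col [184 187 191]
0.9 175 r [157. 172. 175.] y [119. 119. 122.] col [184 189 192]
0.93 183
[... 6871 characters left out ...]
63 169]
0.75 4 r [155. 166. 176.] y [119. 121. 126.] col [155 157 156]
0.78 8 r [153. 164. 178.] y [118. 123. 133.] col [165 166 165]
0.81 11 r [151. 163. 180.] y [118. 123. 127.] col [175 179 182]
0.84 5 r [162. 169. 177.] y [119. 122. 123.] col [184 188 195]
0.87 6 r [160. 166. 175.] y [119. 120. 123.] col [186 188 194]
0.9 5 r [165. 171. 175.] y [119. 124. 126.] col [185 189 198]
0.93 4 r [160. 165. 169.] y [117. 119. 122.] col [189 191 200]
0.96 4 r [162. 168. 174.] y [120. 121. 122.] col [192 196 205]
0.99 6 r [161. 170. 176.] y [118. 121. 123.] col [193 187 194]
1.02 5 r [164. 171. 176.] y [119. 120. 124.] col [187 192 200]
1.05 7 r [159. 162. 170.] y [118. 121. 125.] col [190 193 201]
```

Cover is now at 0.586 rad, with the pin matching. The clip spans 0.765–0.825, so the mark is at about 0.795 rad, another 0.209 to go.

Call:
{"op": "step_arm", "data": {"targets": [[0.0,[7,-1,7.5],[0,0,0]],[0.0,[14.5,-2.3,14.5],[0,0,0]],[0.0,[22,-3.5,21],[0,0,0]],[0.0,[29,-4.6,27],[0,0,0]],[0.0,[34.5,-5.7,31.4],[0,0,0]],[0.0,[34.5,-5.7,31.4],[0,0,0]],[0.0,[34.5,-5.7,31.4],[0,0,0]]]}}

```text
time: 17.85
ee_pos: [0.5623, 0.2179, 0.2559]
tcp_rot: [-179.9, -0.1, 80.8]
wrist_force: [-10.9, 1.3, 2.9]
opening: 0.0064
grasp_force: 79.1
```

```bash
cat > chk.py <<'E'
from ang import *
im,d,p=snap("wrist"); s=bot.get_obs(); print(s["ee_pos"],s["wrist_force"],s["opening"],s["grasp_force"],s["time"])
f=dict(p,im=im,d=d); np.savez("chk.npz",**f); ana(f,H,None)
E
python3 chk.py
```

```text
[0.56220813 0.21790345 0.25592276] [-11.77139076   1.16255311   2.42811525] 0.006881585178301213 79.0795111656189 17.9
cover angle 0.79 offset of face from hinge mm 5.0 22735
0.66 8 r [173. 173. 174.] y [120. 121. 122.] col [207 217 218]
0.69 18 r [172. 173. 174.] y [119. 121. 122.] col [218 222 226]
0.72 16 r [173. 174. 175.] y [119. 120. 122.] col [164 170 172]
0.75 69 r [172. 178. 179.] y [117. 123. 136.] col [142 149 151]
0.78 253 r [148. 174. 179.] y [117. 126. 136.] col [123 129 131]
0.81 613 r [145. 170. 179.] y [117. 125. 135.] col [112 118 120]
0.84 88 r [157. 172. 175.] y [119. 119. 121.] col [179 183 187]
0.87 92 r [157. 171. 174.] y [119. 119. 122.] col [176 181 184]
0.9 98 r [156. 172. 174.] y [119. 119. 122.] col [182 187 190]
0.93 103 r [157. 172. 174.] y [119. 119. 121.] col [181 185 188]
0.96 111 r [157. 173. 175.] y [119. 119. 122.] col [179 184 187]
0.99 121 r [156. 172. 175.] y [119. 119. 122.] col [185 189 192]
1.02 120 r [156. 172. 174.] y [118. 119. 122.] col [185 188 191]
1.05 134 r [157. 172. 174.] y [119. 119. 122.] col [185 189 192]
```

Call:
{"op": "step_arm", "data": {"targets": [[0.0,[0,0,0],[0,0,0]],[0.0,[0,0,0],[0,0,0]],[0.0,[0,0,0],[0,0,0]],[0.0,[0,0,0],[0,0,0]],[0.0,[0,0,0],[0,0,0]],[0.0,[0,0,0],[0,0,0]]]}}

```text
time: 18.5
ee_pos: [0.5621, 0.218, 0.2558]
tcp_rot: [-179.9, -0.1, 80.8]
wrist_force: [-11.8, 1.0, 1.3]
opening: 0.0066
grasp_force: 79.1
```

```bash
python3 chk.py | head -2; python3 -c "
from h import *
im,d,p=snap('top'); brass(im,d,p); print(bot.job_done())"
```

```text
[0.56212335 0.21790884 0.25584277] [-11.35750379   2.0538123    2.46615905] 0.006551907379885649 79.05124425888062 18.55
cover angle 0.789 offset of face from hinge mm 5.0 24394
[312.1 154.8] 41 zmax 0.0732 stud circle [ 655.9 -105.2] 3.5 body [ 658.9 -110.1] [13.1 24.3]
[326.9 157. ] 45 zmax 0.0717 stud circle [ 649.4 -149.7] 3.6 body [ 654.  -154.9] [15.4 30.6]
[341.3 158.8] 46 zmax 0.0727 stud circle [ 644.7 -194.9] 4.2 body [ 646.6 -197.7] [15.6 28.2]
[324.9 173.7] 33 zmax 0.0624 stud circle [ 597. -144.] 3.5 body [ 598.4 -148.2] [13.  20.1]
[339.1 175.8] 32 zmax 0.0579 stud circle [ 592.3 -187.6] 3.8 body [ 591.9 -188.6] [12.5 17.6]
[ 52.8 205.4] 173 zmax 0.0835 stud circle [485.7 667.9] 38.8 body [488.5 668.6] [99.5  3.7]
[256.5 249.4] 121 zmax 0.026 stud circle [363.4  69.9] 30.2 body  
[ 79.5 256.8] 32 zmax 0.0539 stud circle [340.9 586.9] 0.3 body [343.5 590.1] [36.5  3.8]
the job is handed in; nothing more can be done
None
```

Job handed in at 18.6 s: the three standoffs are in the rack rows of their own length, and the arm is holding the cover steady at 0.79 rad against a clip mark I measured at about 0.795 rad.

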